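Tea tin through the spring flap

TASK

On the shop counter, push the green tea tin along its lane and through the spring flap in front of it, so that it drops into the bin of the order box: push the flap open with one finger at its brass plate and keep it open with that finger while the other finger pushes the tin through, without the tin pushing against the flap. Do not pick the tin up. Leave the red tin, its flap, the teacup and the tea jar alone, and let the flap close again at the end.

Things in the scene. Friction and masses are not known exactly. Their poses are not given: they have to be found in the camera images.
- dropbox: Plywood order box, fixed. Origin on the counter under the line of the flaps, mid-width; x points away from the robot (lanes, then flaps, then bin), y to the left lane, z up. Lane deck: x -135 to 0 mm, 272 mm wide, top 80 mm above the counter, ending in a free edge at x = 0. Flaps and posts stand over this edge, tops 127 and 130 mm above the counter.
- bin (a point): Middle of the felt floor of the bin behind the flaps, 10 mm above the counter, 70 mm below the deck. The bin is shared by both lanes, open on top: x from 0 to 168 mm, y from -124 to 124 mm in the box's frame, walls 130 mm above the counter.
- lane_left (a point): Middle of the left lane on the deck, 65 mm before the edge, y = 51 mm. Two wooden runners 4 mm wide, 6 mm high along the lane at y = 25 and 77 mm (box's frame) guide the tin. The finger's way to the brass plate is outside them, y from 79 to 118 mm; nothing stands there.
- lane_right (a point): The same in the right lane: all y negative.
- gate_left (a point): Middle of the left gateway at deck height (80 mm up), between the middle post and an outer post, 105 mm wide (y from 15 to 120 mm in the box's frame). Posts 50 mm high, nothing overhead: fingers pass through from above. Only the flap closes it.
- gate_right (a point): Middle of the right gateway at deck height (80 mm up), between the middle post and an outer post, 105 mm wide (y from -15 to -120 mm in the box's frame). Posts 50 mm high, nothing overhead: fingers pass through from above. Only the flap closes it.
- green_tin_center (a point): Centre of the green tea tin: 40 mm along the lane, 44 mm wide, 44 mm high, 80 to 170 g, loose, standing square between the runners of one of the two lanes, left or right; centre 51 mm from the box's middle line, 45 to 65 mm before the deck's edge, 22 mm above the deck. Axes as the box's. It tips off the edge once its centre is past it.
- red_tin_center (a point): Centre of the red tea tin, same make, in the other lane. Leave it.
- flap_left (a joint): Angle of the left white spring flap, rad: 0 = shut, grows as it swings inward (to the box's +x), up to 1.6. Upright hinge at x = 4, y = +118 mm in the box's frame, the flap's outer end; from there it runs 99 mm towards the box's middle, 5 mm thick, 83 to 127 mm above the counter. It springs shut by itself; pushing at the brass plate takes 1 to 4 N.
- flap_right (a joint): Angle of the right white spring flap, rad: 0 = shut, grows as it swings inward (to the box's +x), up to 1.6. Upright hinge at x = 4, y = -118 mm in the box's frame, the flap's outer end; from there it runs 99 mm towards the box's middle, 5 mm thick, 83 to 127 mm above the counter. It springs shut by itself; pushing at the brass plate takes 1 to 4 N.
- push_left (a point): Centre of the brass push plate (32 mm wide, 36 mm high) on the lane side of the left flap, 20 mm from its hinge and 105 mm above the counter; moves with the flap.
- push_right (a point): The same on the right flap.
- teacup: Blue teacup on the counter to the left of the box, 68 mm across, 50 mm high; origin at its foot. Leave it.
- tea_jar: White jar with a wooden lid on the counter to the right of the box, 56 mm across, 85 mm high; origin at its foot. Leave it.
There are look-alikes about, which are no part of the job. Of the things shaped like the part that bears green_tin_center, the green one is meant.

How it is judged:
By the outcome, as a careful person would: the job done as asked, in the order asked, and still so for the second after the job is handed in, with the robot touching nothing.
It also fails if it takes over 35 s, if anything falls off the work surface, if the arm or the gripper's body presses on something with over 40 N, if the wrist force passes 120 N, or if a joint passes its speed limit or range.

ROBOT

A 7-joint arm with a two-finger parallel gripper is mounted at the origin on the work surface. World frame = base frame: x ahead of the robot, y to its left, z up, the work surface at z = 0. Lengths are in m, angles in degrees, forces in N, time in s.
With the tool pointing down it reaches from about 0.35 to 0.775 m from the base axis. Payload 3.1 kg.
Tool frame: the origin (TCP) lies on the centre line of the jaws, within the pads' length; the fingertips stand 22 mm ahead of it and the grasp point (between the pads) lies 3 mm ahead of it; z points along the fingers, y is the line along which they close (so a half turn about z gives the same grasp; the last joint's range is limited). The gripper opens to 85 mm and grips with 20 to 120 N. Pads are 22 mm wide; open, the fingers measure 114 mm over their backs; the gripper's body (76 mm by 85 mm) begins 54 mm behind the grasp point. The pads swing forward as they close: fully open they stand 13 mm farther back than shut.
Start: joints at [-70.056, 17.813, 0.802, 86.603, -0.252, 75.585, -1.558], TCP at [0.209, 0.509, 0.253] pointing down, gripper open.
Joint ranges: [-154.91, 154.91], [-16.99, 109.72], [-72.82, 74.43], [7.12, 147.25], [-82.49, 262.49], [11.32, 116.49], [-174.64, 174.64]. Speed limits (degrees/s): [159.86, 159.86, 180, 180, 180, 180, 180].

INTERFACE

Orientations are given as [roll, pitch, yaw] about the fixed x, y, z axes, in that order (R = Rz(yaw) Ry(pitch) Rx(roll)).
In Python, from cell import sensors, optics, order gives the robot as it stands.
- The arm moves only by the tool apply_moves, never from a script. Its argument "moves" is a list of rows, each a list of 7 numbers: the turn, a rotation vector about the tool's x, y, z in rad, then the shift along the tool's x, y, z in m, then the closure, from 0 (fully open) to 1 (shut). A call has 1 to 10 rows; each row is the pose to reach, as a shift and turn from the pose commanded when the call began, along the tool's axes at that moment; what a row does not reach only later rows make up. A row lasts 1/10 s, in which the tool goes at most 50 mm and 8.59 degrees, less where a joint would pass 70% of its speed; a pose out of reach is approached as far as the arm can. A call with a gripper value outside its range is refused whole. The fingers move at their own pace and stop on an object; the grip force is fixed at half the most. Time passes only in rows, so rows that repeat a pose let the fingers close. It gives the time, the measured TCP pose, the force, the opening and the grip force at its end, in the units of the state.
- sensors.state(): the state, without advancing time (a new reading comes with each control period).
- optics.capture(name): name is "scene" or "top" or "wrist"; returns the picture (420x560x3 uint8, red, green, blue); there is no depth.
- optics.camera_params(name): a dict with "camera_matrix" (3x3 intrinsics, pixels), "eye" and "attitude" of the camera in the world. Camera axes: x right, y down, z forward; pixel columns grow to the right and rows downward; lengths in m; the calibration is good to about 2 mm. The wrist camera is an equidistant fisheye: a pixel r from the principal point sees the ray r / f radians off the axis. A picture is of the moment at which its call begins: read the wrist's pose just before it. camera_params takes no time and is no camera call; for the wrist camera it gives the pose at the moment of the call.
- order.sign_off(): hands the job in; it is judged then, once.
The state is a dict: "t": time; "q": joint angles; "qvel": joint speeds; "joint_efforts": joint torques, N m; "ee_pos": TCP position; "tool_rot": TCP orientation; "force": force on the tool from outside, world axes, zero at the start; "wrist_torque": the same for the moment, N m; "opening": finger opening in m; "finger_force": force on a finger pad.
Only numpy, scipy, OpenCV 4.12 (cv2) and the standard library are available. Lean on these libraries where they do the work, as an engineer would, in place of code of your own. Each camera call takes 0.05 s, during which the arm holds its last target. There are 200 camera calls.

## Working session

There is one attempt and no reset: what is moved stays moved. The work goes in short steps, Python scripts to look and compute and a tool call to move; the robot and the scene stay as the last step left them, time stands still between calls to the robot, and variables do not carry over. Pictures are saved under pics/ and viewed, at most 13 in all, crops included, and the job is handed in when it is done.

Besides the shell and the picture viewer there is one more tool, called after ">>>" as name(argument=value, ...) on one line, values as JSON. apply_moves: Moves the arm, as the interface text tells. Its arguments: {"type":"object","properties":{"moves":{"type":"array"}},"required":["moves"]}

```bash
mkdir -p pics; ls; python3 - <<'E'
from cell import sensors, optics
import cv2
print(sensors.state())
for n in("scene","top"):
    im=optics.capture(n); cv2.imwrite(f"pics/{n}0.png",im[:,:,::-1]); print(n,optics.camera_params(n))
E
```

```text
pics
{'t': 0.0, 'q': array([-70.05742169,  17.86112583,   0.8016525 ,  86.6927493 ,
        -0.25358996,  75.58294359,  -1.55805165]), 'qvel': array([ 0.05462013,  0.06714379, -0.14529046, -0.01890216, -0.07308977,
        0.0113286 ,  0.04191213]), 'joint_efforts': array([-1.07939036e-04, -3.79922462e+01,  1.45911053e-01, -2.30594409e+01,
        1.21182998e-02,  1.37125360e-02,  9.64962936e-07]), 'ee_pos': array([0.20870538, 0.50813261, 0.25220881]), 'tool_rot': array([-1.79865017e+02,  4.08534331e-03,  1.57672637e+02]), 'force': array([0.32087587, 0.48732564, 0.04890005]), 'wrist_torque': array([-0.04788544, -0.0395574 , -0.0079362 ]), 'finger_force': 0.0, 'opening': 0.085273156206367}
scene {'camera_matrix': array([[433.34065622,   0.        , 282.3851739 ],
       [  0.        , 433.34065622, 209.46326602],
       [  0.        ,   0.        ,   1.        ]]), 'eye': array([0.96836882, 0.26244734, 0.87698561]), 'attitude': array([-1.46475981e+02, -1.17913810e-01,  1.14931024e+02])}
top {'camera_matrix': array([[393.07762523,   0.        , 268.13206282],
       [  0.        , 393.07762523, 209.28260003],
       [  0.        ,   0.        ,   1.        ]]), 'eye': array([0.36550107, 0.05117563, 0.81184041]), 'attitude': array([-1.70405834e+02,  1.44721711e-01, -8.88174223e+01])}
```

View pics/top0.png

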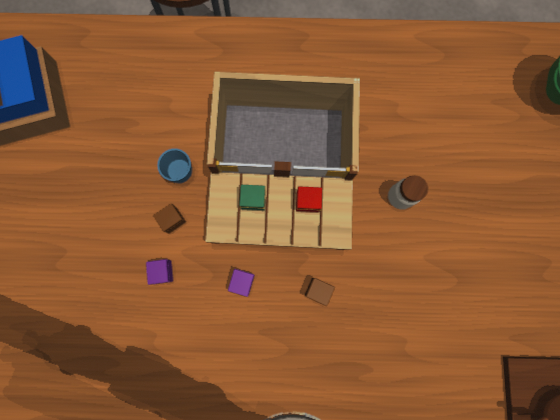

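View pics/scene0.png

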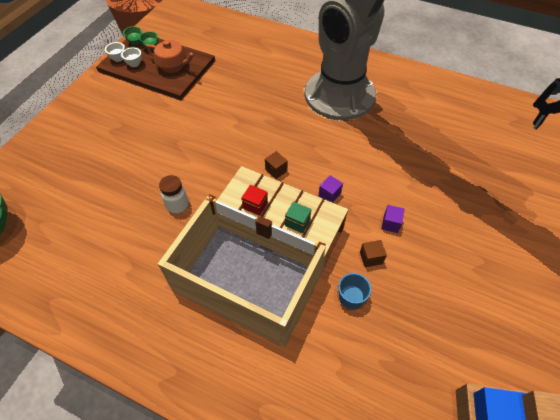

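The green tin is in the left lane, with its top near top-view pixel (252,197). The red tin is at (309,199) and the outer posts at about (213,167) and (351,173). The box is nearly aligned with world x, and its lanes face the robot. Next I'll measure its pose.

```bash
cat > h.py <<'E'
import numpy as np, cv2
from scipy.spatial.transform import Rotation as R
from cell import optics
def ray(n,uv,z):
    p=optics.camera_params(n); d=np.linalg.inv(p["camera_matrix"])@[uv[0],uv[1],1.]
    d=R.from_euler("xyz",p["attitude"],degrees=True).as_matrix()@d
    return p["eye"]+d*(z-p["eye"][2])/d[2]
def proj(n,X):
    p=optics.camera_params(n); c=R.from_euler("xyz",p["attitude"],degrees=True).as_matrix().T@(np.array(X)-p["eye"])
    c=p["camera_matrix"]@c; return c[:2]/c[2]
E
python3 - <<'E'
from h import *
im=cv2.imread("pics/top0.png")
for nm,l,h in(("felt",(0,0,60),(0,0,0)),):pass
print("front corners",ray("top",(207,241),.08),ray("top",(352,247),.08))
print("far bin",ray("top",(219,74),.13),ray("top",(359,79),.13))
print("posts",ray("top",(213,167),.13),ray("top",(351,173),.13))
hsv=cv2.cvtColor(im,cv2.COLOR_BGR2HSV)
for n in("top","scene"):
    hsv=cv2.cvtColor(cv2.imread(f"pics/{n}0.png"),cv2.COLOR_BGR2HSV)
    for c,m in(("g",cv2.inRange(hsv,(65,100,40),(90,255,255))),("r",cv2.inRange(hsv,(0,225,90),(4,255,255)))):
        k,l,s,ce=cv2.connectedComponentsWithStats(m)
        for i in range(1,k):
            if s[i,4]>150: print(n,c,s[i],ce[i],ray(n,ce[i],.124))
c=np.hstack([cv2.resize(im[150:260,195:365],None,fx=4.6,fy=4.6,interpolation=cv2.INTER_CUBIC)])
cv2.imwrite("pics/c1.png",c)
E
```

```text
front corners [0.42690621 0.16824024 0.08      ] [ 0.42126629 -0.1016093   0.08      ]
far bin [0.73515009 0.15235351 0.13      ] [ 0.73015274 -0.10885004  0.13      ]
posts [0.55554619 0.15566512 0.13      ] [ 0.54939713 -0.09135099  0.13      ]
top g [240 185  24  22 486] [251.70987654 195.56790123] [0.50594441 0.08513962 0.124     ]
top r [298 187  24  22 477] [309.22222222 197.24737945] [ 0.50495369 -0.01750663  0.124     ]
scene g [286 202  24  22 318] [297.7672956  212.70754717] [0.50918579 0.08589341 0.124     ]
```

View pics/c1.png

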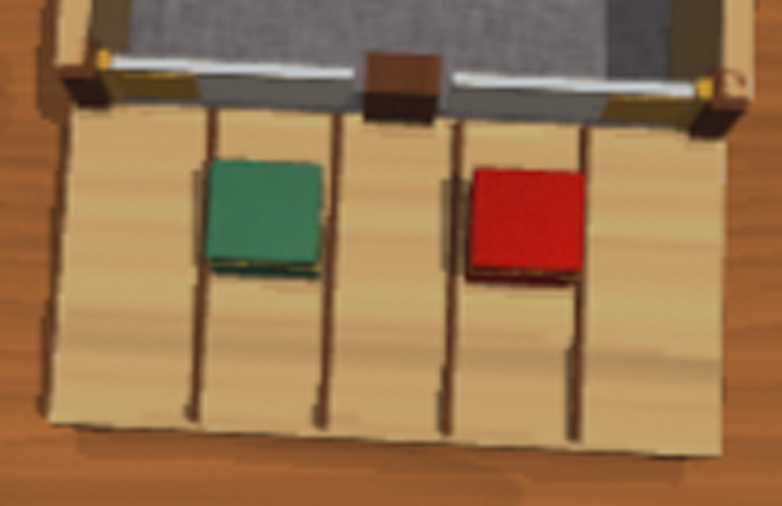

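```bash
python3 - <<'E'
from h import *
f=lambda x,y:(x/4.6+195-.4,y/4.6+150-.4)
W=[ray("top",f(*p),z)[:2] for p,z in(((103,62),.127),((706,86),.127),((48,424),.08),((720,456),.08))]
B=np.array([[4,118],[4,-118],[-135,136],[-135,-136]])/1e3
W=np.array(W);print(W)
cb,cw=B.mean(0),W.mean(0)
M=(W-cw).T@(B-cb);U,S,V=np.linalg.svd(M);Rm=U@V
yaw=np.degrees(np.arctan2(Rm[1,0],Rm[0,0]));o=cw-Rm@cb
print("yaw",yaw,"o",o,"res mm",(W-(B@Rm.T+o))*1e3)
for n,p in(("g",f(264,213)),("r",f(527,220))):
    print(n,Rm.T@(ray("top",p,.124)[:2]-o)*1e3)
print("scene g",Rm.T@(ray("scene",(297.8,212.7),.124)[:2]-o)*1e3)
E
```

```text
[[ 0.56382653  0.14924728]
 [ 0.5588187  -0.08685562]
 [ 0.42538994  0.1718349 ]
 [ 0.41802649 -0.09993293]]
yaw -1.5324665508796464 o [0.55699199 0.03182171] res mm [[-0.31974544 -0.42525811]
 [ 0.98386151 -0.61256693]
 [-0.28743259  0.45147274]
 [-0.37668348  0.58635231]]
g [-53.04353839  51.39845677]
r [-51.03003597 -50.61059995]
scene g [-49.28237102  52.82655103]
```

```bash
cat >> h.py <<'E'
O=np.array([.557,.0318]);YB=-1.5
def box(p): return np.array(R.from_euler("z",-YB,degrees=True).apply([p[0]-O[0],p[1]-O[1],0])[:2])*1e3
def go(A,B,z):
    from cell import sensors
    s=sensors.state();T=R.from_euler("xyz",s["tool_rot"],degrees=True);A=np.array(A,float);B=np.array(B,float)
    m=(A+B)/2e3;w=np.r_[R.from_euler("z",YB,degrees=True).apply([*m,0])[:2]+O,z]
    d=A-B;ya=np.degrees(np.arctan2(d[1],d[0]))+YB+90
    G=R.from_euler("xyz",[180,0,ya],degrees=True)
    print("turn",(T.inv()*G).as_rotvec().round(3),"shift",T.inv().apply(w-s["ee_pos"]).round(4),"gap",np.hypot(*d)-14.5,"tcp",w,"yaw",ya)
E
python3 - <<'E'
from h import *
go((-16,98),(-104,51),.2); go((-16,98),(-104,51),.112)
E
```

```text
turn [-0.002  0.001  0.717] shift [-0.4206 -0.26    0.0529] gap 85.26472322419383 tcp [0.49897074 0.10784509 0.2       ] yaw 116.60626982080188
turn [-0.002  0.001  0.717] shift [-0.4205 -0.2598  0.1409] gap 85.26472322419383 tcp [0.49897074 0.10784509 0.112     ] yaw 116.60626982080188
```

>>> apply_moves(moves=[[0,0,0.717,-0.42,-0.26,0.052,0],[0,0,0.717,-0.42,-0.26,0.052,0],[0,0,0.717,-0.42,-0.26,0.052,0],[0,0,0.717,-0.42,-0.26,0.052,0],[0,0,0.717,-0.42,-0.26,0.052,0],[0,0,0.717,-0.42,-0.26,0.052,0],[0,0,0.717,-0.42,-0.26,0.052,0],[0,0,0.717,-0.42,-0.26,0.052,0],[0,0,0.717,-0.42,-0.26,0.052,0],[0,0,0.717,-0.42,-0.26,0.052,0]])

```text
t: 1.1
ee_pos: [0.4994, 0.1065, 0.2009]
tool_rot: [-180.0, 0.0, 116.6]
force: [0.9, 1.4, 0.1]
opening: 0.0855
finger_force: 0.0
```

>>> apply_moves(moves=[[0,0,0,0,0,0,0],[0,0,0,0,0,0,0]])

```text
t: 1.3
ee_pos: [0.4987, 0.1072, 0.2007]
tool_rot: [-179.9, -0.0, 116.4]
force: [-0.1, 0.7, 0.5]
opening: 0.0853
finger_force: 0.0
```

```bash
python3 - <<'E'
from h import *
from cell import sensors
s=sensors.state();print(s["t"],s["ee_pos"],s["tool_rot"],s["opening"],s["q"])
go((-16,98),(-104,51),.125)
im=optics.capture("scene")
a=cv2.resize(im[100:340,150:400],None,fx=2.4,fy=2.4)
cv2.imwrite("pics/s1.png",a[:,:,::-1])
E
```

```text
1.3 [0.49868537 0.10724364 0.200662  ] [-1.79912408e+02 -1.09567825e-02  1.16371173e+02] 0.08529287865466777 [-34.02362367  15.97994584  24.79714616  98.28873199  -7.1700525
  67.38686056  19.07541761]
turn [-0.002 -0.    -0.004] shift [0.0004 0.0006 0.0757] gap 85.26472322419383 tcp [0.49897074 0.10784509 0.125     ] yaw 116.60626982080188
```

View pics/s1.png

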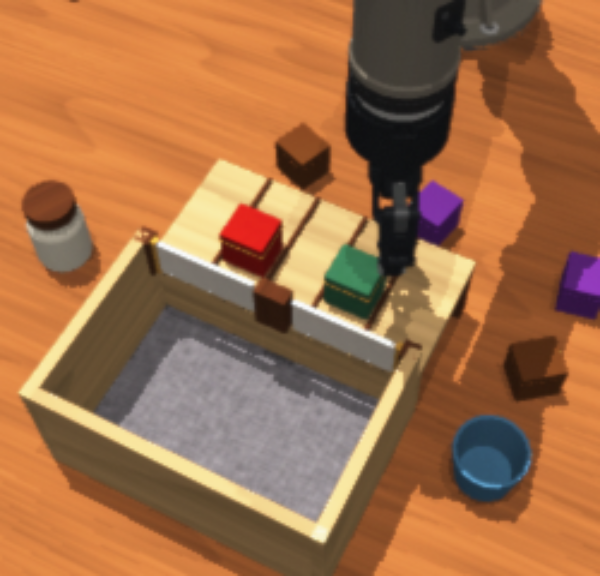

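The flap finger's tip shows at crop (395,272), over the outer strip left of the tin. I'll use it to work out the tip height.

```bash
python3 - <<'E'
from h import *
for z in(.165,.178,.191): print(z,(proj("scene",(.5436,.1302,z))-[150,100])*2.4)
E
```

```text
0.165 [389.35802015 294.63987767]
0.178 [390.33117687 286.02229076]
0.191 [391.33019898 277.17565819]
```

>>> apply_moves(moves=[[0,0,0,0.0005,0.0005,0.045,0],[0,0,0,0.0005,0.0005,0.07,0],[0,0,0,0.0005,0.0005,0.078,0],[0,0,0,0.0005,0.0005,0.078,0]])

```text
t: 1.75
ee_pos: [0.4974, 0.1109, 0.1224]
tool_rot: [-179.9, -0.1, 116.8]
force: [-0.5, -0.6, 0.8]
opening: 0.0856
finger_force: 0.0
```

```bash
python3 - <<'E'
from h import *
from cell import sensors
go((-16,98),(-104,51),.112)
go((26,98),(-62,51),.112)
print(proj("scene",(.5436,.1302,.1)))
ims=[optics.capture(n) for n in("scene","top")]
a=cv2.resize(ims[0][150:270,240:370],(390,360));b=cv2.resize(ims[1][140:260,190:320],(390,360))
cv2.imwrite("pics/s2.png",np.hstack([a,b])[:,:,::-1])
E
```

```text
turn [-0.003 -0.001  0.003] shift [-0.0034  0.      0.0104] gap 85.26472322419383 tcp [0.49897074 0.10784509 0.112     ] yaw 116.60626982080188
turn [-0.003 -0.001  0.003] shift [-0.0233  0.037   0.0103] gap 85.26472322419383 tcp [0.54095635 0.10674566 0.112     ] yaw 116.60626982080188
[310.35299876 239.41022253]
```

View pics/s2.png

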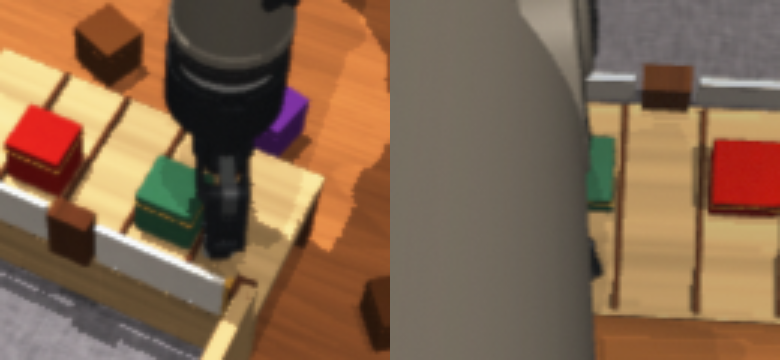

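>>> apply_moves(moves=[[0,0,0,0,0,0.01,0],[0,0,0,0,0,0.018,0],[0,0,0,0,0,0.018,0]])

```text
t: 2.15
ee_pos: [0.498, 0.1093, 0.1043]
tool_rot: [-179.9, -0.0, 116.6]
force: [-0.8, 0.0, -0.6]
opening: 0.0853
finger_force: 0.0
```

```bash
python3 - <<'E'
from h import *
from cell import sensors
s=sensors.state();print(s["ee_pos"],s["tool_rot"],s["force"],box(s["ee_pos"]))
go((-16,98),(-104,51),.104)
go((2,98),(-86,51),.104)
go((26,98),(-62,51),.104)
E
```

```text
[0.49801336 0.10925649 0.10431071] [-1.79879168e+02 -3.01660895e-02  1.16587738e+02] [-0.76934107  0.02516728 -0.61547904] [-60.99400466  75.88585773]
turn [-0.002 -0.001 -0.   ] shift [-0.0017  0.0002  0.0003] gap 85.26472322419383 tcp [0.49897074 0.10784509 0.104     ] yaw 116.60626982080188
turn [-0.002 -0.001 -0.   ] shift [-0.0102  0.0161  0.0003] gap 85.26472322419383 tcp [0.51696457 0.1073739  0.104     ] yaw 116.60626982080188
turn [-0.002 -0.001 -0.   ] shift [-0.0215  0.0373  0.0002] gap 85.26472322419383 tcp [0.54095635 0.10674566 0.104     ] yaw 116.60626982080188
```

>>> apply_moves(moves=[[0,0,0,-0.004,0.005,0,0],[0,0,0,-0.006,0.009,0,0],[0,0,0,-0.008,0.013,0,0],[0,0,0,-0.01,0.017,0,0],[0,0,0,-0.013,0.022,0,0],[0,0,0,-0.016,0.027,0,0],[0,0,0,-0.019,0.032,0,0],[0,0,0,-0.0215,0.037,0,0],[0,0,0,-0.0215,0.037,0,0],[0,0,0,-0.0215,0.037,0,0]])

```text
t: 3.15
ee_pos: [0.5394, 0.105, 0.1046]
tool_rot: [-179.6, -0.0, 116.5]
force: [-5.2, -1.7, 3.0]
opening: 0.0855
finger_force: 3.1
```

```bash
python3 - <<'E'
from h import *
from cell import sensors
s=sensors.state();print(s["ee_pos"],s["tool_rot"],s["force"],box(s["ee_pos"]))
go((26,98),(-62,51),.104)
go((28,99),(-45,51),.104)
go((28,99),(-34,51),.104)
go((29,99),(-23,52),.104)
ims=[optics.capture(n) for n in("scene","top")]
a=cv2.resize(ims[0][150:270,240:370],(390,360));b=cv2.resize(ims[1][140:260,190:320],(390,360))
cv2.imwrite("pics/s3.png",np.hstack([a,b])[:,:,::-1])
E
```

```text
[0.53937108 0.10500763 0.10457173] [-1.79618583e+02 -4.91059327e-02  1.16503150e+02] [-5.18543667 -1.67617004  2.9785374 ] [-19.53922675  72.72107159]
turn [-0.007 -0.001 -0.002] shift [0.0008 0.0022 0.0006] gap 85.26472322419383 tcp [0.54095635 0.10674566 0.104     ] yaw 116.60626982080188
turn [-0.007 -0.001 -0.093] shift [-0.0032  0.0108  0.0005] gap 72.86704184073076 tcp [0.55046618 0.1069968  0.104     ] yaw 121.8262896871152
turn [-0.007 -0.001 -0.17 ] shift [-0.0058  0.0157  0.0005] gap 63.909183135650636 tcp [0.5559643  0.10685283 0.104     ] yaw 126.24680538727466
turn [-0.007 -0.002 -0.246] shift [-0.0081  0.0212  0.0004] gap 55.592795635500224 tcp [0.56197533 0.1071956  0.104     ] yaw 130.60873040377945
```

View pics/s3.png

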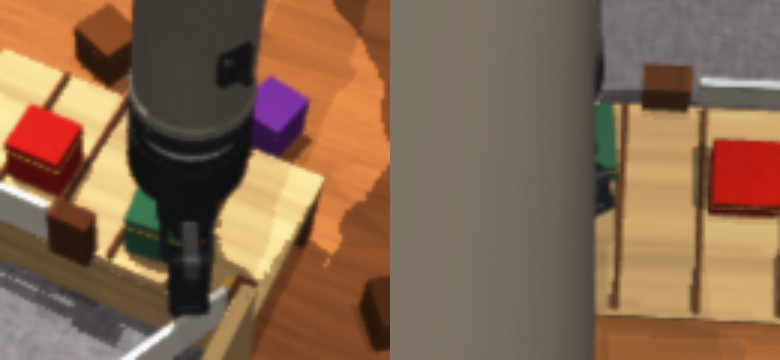

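```bash
python3 - <<'E'
from h import *
p=[box(ray("scene",(240+x/3,150+y/3),.127)) for x,y in((238,283),(200,312),(125,357))]
print(p); d=p[2]-p[1]; print(np.degrees(np.arctan2(d[0],-d[1])))
a=box(ray("scene",(240+185/3,150+312/3),.095));print("tip bottom",a)
E
```

```text
[array([  0.90967743, 123.44218456]), array([ 31.51054803, 110.02423919]), array([81.88154091, 80.82343005])]
59.89849659627202
tip bottom [20.0879217  95.35020321]
```

```bash
python3 - <<'E'
from h import *
go((30,104),(-56,53),.104)
E
```

```text
turn [-0.007 -0.001 -0.047] shift [0.002  0.0085 0.0005] gap 85.48499887483122 tcp [0.54605935 0.1106134  0.104     ] yaw 119.16892664971493
```

>>> apply_moves(moves=[[0,0,-0.02,0.001,0.004,0,0],[0,0,-0.047,0.002,0.0085,0,0],[0,0,-0.047,0.002,0.0085,0,0]])

```text
t: 3.55
ee_pos: [0.5475, 0.1104, 0.1046]
tool_rot: [-179.8, 0.0, 119.2]
force: [-2.3, -2.6, -1.3]
opening: 0.0852
finger_force: 1.9
```

```bash
python3 - <<'E'
from h import *
from cell import sensors
s=sensors.state();print(s["ee_pos"],s["tool_rot"],s["force"],box(s["ee_pos"]))
go((30,104),(-56,53),.104)
go((30,104),(-34,52),.104)
go((30,104),(-23,52),.104)
ims=[optics.capture(n) for n in("scene","top")]
a=cv2.resize(ims[0][150:270,240:370],(390,360));b=cv2.resize(ims[1][140:260,190:320],(390,360))
cv2.imwrite("pics/s4.png",np.hstack([a,b])[:,:,::-1])
E
```

```text
[0.54750527 0.11041308 0.10458369] [-1.79773369e+02  4.25948376e-02  1.19212853e+02] [-2.25224256 -2.57367276 -1.27767381] [-11.54932465  78.33759596]
turn [-0.004  0.001  0.001] shift [ 0.0009 -0.0012  0.0006] gap 85.48499887483122 tcp [0.54605935 0.1106134  0.104     ] yaw 119.16892664971493
turn [-0.004  0.    -0.146] shift [-0.0052  0.008   0.0006] gap 67.96211251235322 tcp [0.55704249 0.10982563 0.104     ] yaw 127.5938588862295
turn [-0.004  0.    -0.24 ] shift [-0.008   0.0128  0.0005] gap 59.74957912338628 tcp [0.5625406  0.10968165 0.104     ] yaw 132.9543424065843
```

View pics/s4.png

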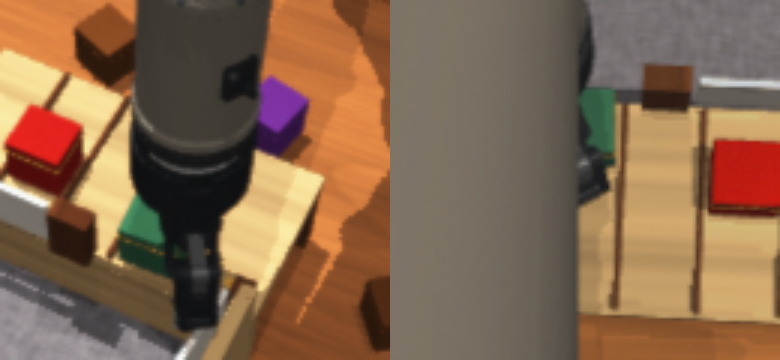

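>>> apply_moves(moves=[[0,0,-0.04,-0.001,0.002,0,0.05],[0,0,-0.08,-0.002,0.005,0,0.1],[0,0,-0.12,-0.004,0.007,0,0.15],[0,0,-0.146,-0.005,0.009,0,0.2],[0,0,-0.146,-0.005,0.009,0,0.2]])

```text
t: 4.15
ee_pos: [0.5598, 0.112, 0.1058]
tool_rot: [179.9, 0.1, 127.6]
force: [-1.7, -2.5, 1.2]
opening: 0.0684
finger_force: 1.0
```

```bash
python3 - <<'E'
from h import *
from cell import sensors
print([box(ray("scene",(240+x/3,150+y/3),.127)) for x,y in((222,295),(190,355))])
s=sensors.state();print(s["force"],box(s["ee_pos"]),s["tool_rot"])
g=(s["opening"]*1e3+14.5)/2; f=np.radians(s["tool_rot"][2]-90-YB);u=g*np.array([np.cos(f),np.sin(f)])
print("A",box(s["ee_pos"])+u,"B",box(s["ee_pos"])-u)
go((31,104),(-22,52),.104)
go((32,104),(-16,52),.104)
E
```

```text
[array([ 13.75658852, 117.68297566]), array([ 62.22444725, 117.14007822])]
[-1.70798991 -2.45104977  1.18030464] [ 0.65425555 80.26991505] [1.79896421e+02 7.56054619e-02 1.27605715e+02]
A [ 32.8287184  106.42272075] B [-31.5202073   54.11710935]
turn [ 0.002  0.001 -0.093] shift [-0.0042  0.0015  0.0018] gap 59.74957912338628 tcp [0.56354026 0.10965548 0.104     ] yaw 132.9543424065843
turn [ 0.002  0.001 -0.143] shift [-0.0064  0.0043  0.0018] gap 56.26722405181653 tcp [0.56703906 0.10956386 0.104     ] yaw 135.79061004263855
```

>>> apply_moves(moves=[[0,0,-0.04,-0.002,0.001,0.001,0.24],[0,0,-0.08,-0.004,0.002,0.001,0.28],[0,0,-0.12,-0.006,0.003,0.001,0.32],[0,0,-0.143,-0.006,0.0045,0.001,0.34],[0,0,-0.143,-0.006,0.0045,0.001,0.34],[0,0,-0.143,-0.006,0.0045,0.001,0.34]])

```text
t: 4.75
ee_pos: [0.5682, 0.1107, 0.1059]
tool_rot: [179.7, 0.2, 135.8]
force: [0.2, -1.3, 5.4]
opening: 0.0565
finger_force: 3.1
```

```bash
python3 - <<'E'
from h import *
from cell import sensors
s=sensors.state();print(s["force"],box(s["ee_pos"]),s["tool_rot"])
g=(s["opening"]*1e3+14.5)/2; f=np.radians(s["tool_rot"][2]-90-YB);u=g*np.array([np.cos(f),np.sin(f)])
print("A",box(s["ee_pos"])+u,"B",box(s["ee_pos"])-u)
go((-18,98),(-66,46),.104)
ims=[optics.capture(n) for n in("scene","top")]
a=cv2.resize(ims[0][150:270,230:360],(390,360));b=cv2.resize(ims[1][100:220,200:330],(390,360))
cv2.imwrite("pics/s5.png",np.hstack([a,b])[:,:,::-1])
E
```

```text
[ 0.16746614 -1.28334962  5.44678063] [ 9.15867746 79.1849871 ] [179.72349724   0.18973717 135.77926785]
A [ 33.24432384 105.26740921] B [-14.92696891  53.102565  ]
turn [ 0.005  0.003 -0.   ] shift [ 0.0327 -0.04    0.0016] gap 56.26722405181653 tcp [0.51689913 0.10487476 0.104     ] yaw 135.79061004263855
```

View pics/s5.png

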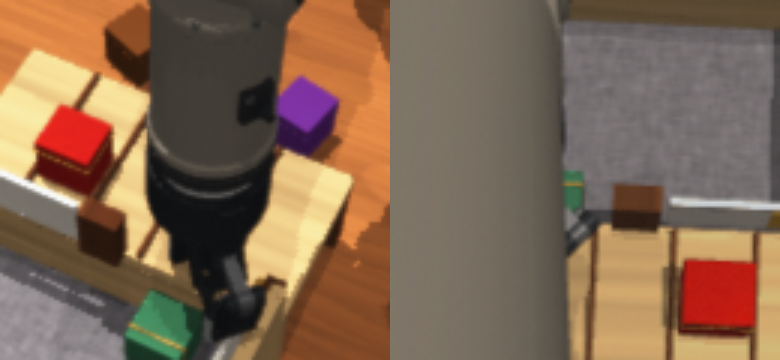

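The tin has tipped over the edge and may be leaning on the pushing finger. I'll nudge it a little further.

>>> apply_moves(moves=[[0,0,0,0,0,0,0.34],[0,0,-0.04,-0.002,0.0015,0,0.38],[0,0,-0.08,-0.0035,0.0035,0,0.41],[0,0,-0.08,-0.0035,0.0035,0,0.41],[0,0,-0.08,-0.0035,0.0035,0,0.41]])

```text
t: 5.35
ee_pos: [0.5733, 0.1113, 0.1066]
tool_rot: [179.7, 0.2, 140.4]
force: [-1.1, -1.9, 8.3]
opening: 0.0502
finger_force: 4.1
```

```bash
python3 - <<'E'
from h import *
from cell import sensors
s=sensors.state();print(s["force"],box(s["ee_pos"]),s["tool_rot"])
g=(s["opening"]*1e3+14.5)/2; f=np.radians(s["tool_rot"][2]-90-YB);u=g*np.array([np.cos(f),np.sin(f)])
print("A",box(s["ee_pos"])+u,"B",box(s["ee_pos"])-u)
go((-18,98),(-58,47),.104)
ims=[optics.capture(n) for n in("scene","top")]
a=cv2.resize(ims[0][150:270,230:360],(390,360));b=cv2.resize(ims[1][100:220,200:330],(390,360))
cv2.imwrite("pics/s6.png",np.hstack([a,b])[:,:,::-1])
E
```

```text
[-1.11122538 -1.91879056  8.291163  ] [14.24683318 79.89535687] [179.6824614    0.20225228 140.38545563]
A [ 34.21423606 105.34742114] B [-5.72056971 54.44329261]
turn [ 0.006  0.004 -0.   ] shift [ 0.0366 -0.0381  0.0022] gap 50.31512169239521 tcp [0.52091085 0.10526988 0.104     ] yaw 140.39242312248513
```

View pics/s6.png

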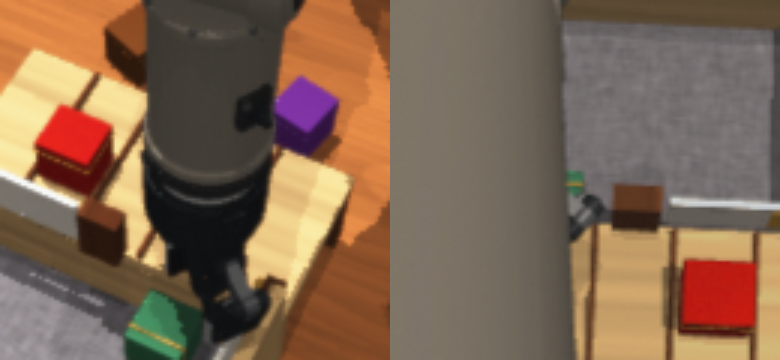

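```bash
python3 - <<'E'
from h import *
for z in(.03,.05,.08,.1,.12): print(z,"top far-right corner",box(ray("top",(264,157.3),z)),"scene left pts",box(ray("scene",(230+125/3,150+340/3),z)),box(ray("scene",(230+155/3,150+292/3),z)))
im=optics.capture("scene");cv2.imwrite("pics/s7.png",cv2.resize(im[200:320,230:370],None,fx=5,fy=5,interpolation=cv2.INTER_CUBIC)[:,:,::-1])
E
```

```text
0.03 top far-right corner [48.24833939 36.12254013] scene left pts [37.64788083 34.65862992] [-7.18843482 36.52004757]
0.05 top far-right corner [42.10414835 35.565741  ] scene left pts [46.32671373 39.5389503 ] [ 2.54912481 41.356414  ]
0.08 top far-right corner [32.88786179 34.73054231] scene left pts [59.34496307 46.85943085] [17.15546427 48.61096366]
0.1 top far-right corner [26.74367076 34.17374318] scene left pts [68.02379597 51.73975123] [26.8930239  53.44733009]
0.12 top far-right corner [20.59947972 33.61694405] scene left pts [76.70262887 56.6200716 ] [36.63058353 58.28369652]
```

View pics/s7.png

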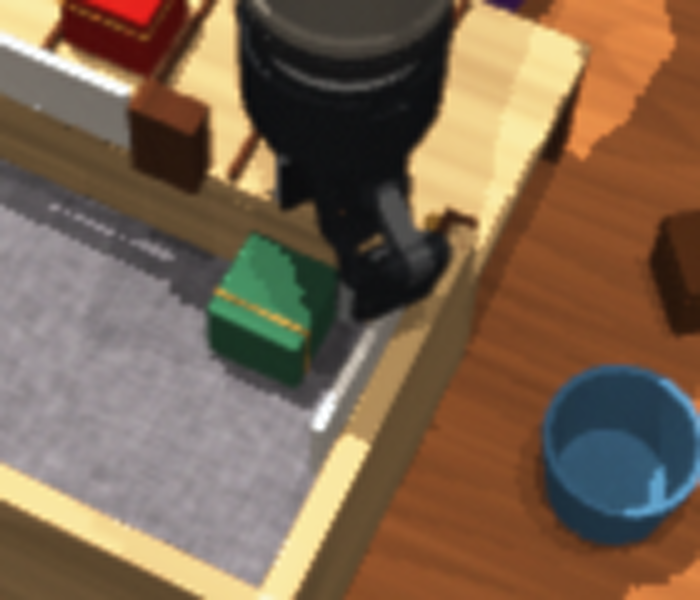

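The views agree on a top height of about 0.05 m, so the tin lies on the bin floor against the front wall. The finger still holds the flap open. I'll back out to let the flap close, then lift.

>>> apply_moves(moves=[[0,0,0,0,0,-0.006,0.41],[0,0,0,0.006,-0.006,-0.006,0.41],[0,0,0,0.012,-0.012,-0.006,0.41],[0,0,0,0.018,-0.018,-0.006,0.41],[0,0,0,0.024,-0.025,-0.006,0.41],[0,0,0,0.03,-0.031,-0.006,0.41],[0,0,0,0.036,-0.038,-0.006,0.41],[0,0,0,0.042,-0.044,-0.006,0.41],[0,0,0,0.042,-0.044,-0.03,0.41],[0,0,0,0.042,-0.044,-0.07,0.41]])

```text
t: 6.5
ee_pos: [0.5072, 0.1032, 0.1723]
tool_rot: [-179.7, -0.3, 140.4]
force: [0.3, 0.5, 0.8]
opening: 0.0507
finger_force: 0.0
```

>>> apply_moves(moves=[[0,0,0,0.03,-0.03,-0.05,0.41],[0,0,0,0.06,-0.06,-0.08,0.41],[0,0,0,0.06,-0.06,-0.08,0.41],[0,0,0,0.06,-0.06,-0.08,0.41],[0,0,0,0.06,-0.06,-0.08,0.41]])

```text
t: 7.0
ee_pos: [0.426, 0.0955, 0.2542]
tool_rot: [179.9, 0.0, 140.4]
force: [0.2, -0.3, -0.7]
opening: 0.0503
finger_force: 0.0
```

```bash
python3 - <<'E'
from h import *
im=optics.capture("scene");cv2.imwrite("pics/s8.png",cv2.resize(im[130:350,140:400],None,fx=2.5,fy=2.5)[:,:,::-1])
E
```

```text
(no output)
```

View pics/s8.png

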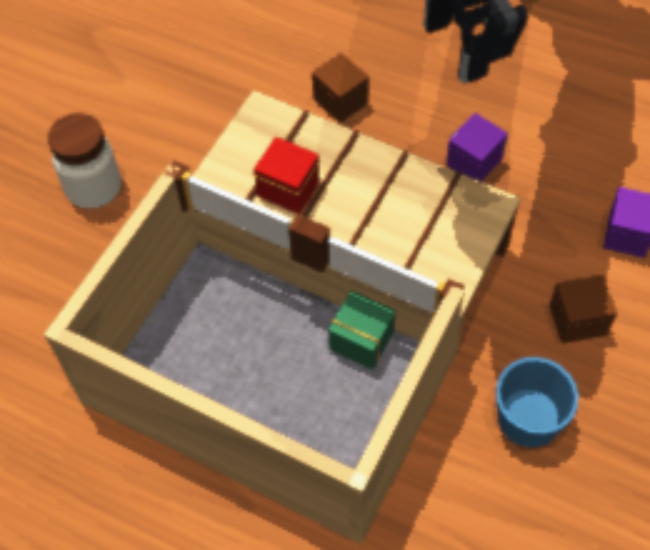

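The green tin lies in the bin at crop (362,328). Both flaps are shut, the red tin, cup and jar are unmoved, and the arm is clear.

```bash
python3 -c "
from cell import order
print(order.sign_off())"
```

```text
the job is handed in; nothing more can be done
None
```

The green tin is in the bin, pushed through while the other finger held the flap open; the flap has closed, the red tin, its flap, the cup and the jar look unmoved, and the job was handed in after about 7 s of robot time (no verdict returned).

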